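# Prop the dust guard and take out the model holder

## Robot

A 7-joint arm with a two-finger parallel gripper is mounted at the origin on the work surface. World frame = base frame: x ahead of the robot, y to its left, z up, the work surface at z = 0. Lengths are in m, angles in rad, forces in N, time in s.
With the tool pointing down it reaches from about 0.4 to 0.875 m from the base axis. Payload 19.3 kg.
Tool frame: the origin (TCP) lies midway between the tips of the shut fingers; the grasp point (between the pads) lies 19 mm behind it (bot.tcp_to_grasp is the distance from the TCP to the grasp point, in m); z points along the fingers, y is the direction in which the jaws open and shut (so a half turn about z gives the same grasp; the last joint's range is limited). The gripper opens to 85 mm and grips with 20 to 120 N. Pads are 22 mm wide; open, the fingers measure 114 mm over their backs; the gripper's body (76 mm by 85 mm) begins 54 mm behind the grasp point. The pads swing forward as they close: fully open they stand 13 mm farther back than shut.
Start: joints at [1.147, 0.521, -0.036, 1.599, 0.021, 1.021, -0.113], TCP at [0.217, -0.586, 0.231] pointing down, gripper open.
Joint ranges: [-2.91, 2.91], [-0.3, 2.13], [-1.5, 1.42], [0.17, 2.43], [-1.26, 4.41], [0.16, 1.93], [-2.52, 2.52]. Speed limits (rad/s): [1.89, 1.89, 2.39, 2.39, 3.01, 3.01, 3.01].

## Interface

Orientations are given as [roll, pitch, yaw] about the fixed x, y, z axes, in that order (R = Rz(yaw) Ry(pitch) Rx(roll)).
In Python, from workcell import bot gives the robot as it stands. The module is installed in compiled form; this text tells all that it offers.
- The arm moves only by the tool drive_tool, never from a script. Its argument "series" is a list of rows, each a list of 5 numbers: the opening in per cent of the stroke, from 0 (shut) to 100 (fully open), then the shift along the world's x, y, z in m, then the turn about the world's z in rad. A call has 1 to 12 rows; each row shifts and turns the pose as measured when the row begins; what a row does not reach is not made up. A row lasts 1/10 s, in which the tool goes at most 50 mm and 8.59 degrees, less where a joint would pass 70% of its speed; a pose out of reach is approached as far as the arm can. A call with a gripper value outside its range is refused whole. The fingers move at their own pace and stop on an object; "newtons" is the grip in N (left out, the last holds). Time passes only in rows, so rows that do not move let the fingers close. It gives the time, the measured TCP pose, the force and the opening at its end, in the units of the state.
- bot.observe(): the state, without advancing time (a new reading comes with each control period).
- bot.grab_frame(name): name is "scene" or "top" or "wrist"; returns the picture (400x640x3 uint8, red, green, blue); there is no depth.
- bot.camera_info(name): a dict with "fx", "fy", "cx", "cy" (pixels), "cam_to_world" (4x4, takes a point from camera to world coordinates). Camera axes: x right, y down, z forward; pixel columns grow to the right and rows downward; lengths in m; the calibration is good to about 2 mm. A picture is of the moment at which its call begins: read the wrist's pose just before it. camera_info takes no time and is no camera call; for the wrist camera it gives the pose at the moment of the call.
- bot.job_done(): hands the job in, once; it reports no verdict.
Trained networks look in the newest picture that a camera, given by its name, has taken for a name from the list of things; names that differ only in an ending like _2 or _b are one class to them, and where a whole thing is asked for, a point or a joint stands for the part that bears it (a point fixed in the world has none). Each returns a list of dicts, best first, with "conf" (0 to 1); they miss things now and then, are a little off and sometimes report something else, mostly with a low value. They report only what shows in the picture. A call takes as long as a camera call. They do not tell look-alikes from the thing itself.
- bot.masks_of(camera, target): "mask" (400x640 bool, what is visible of it) and "point" ([column, row] in pixels, amid what is visible of it).
The state is a dict: "clock": time; "qpos": joint angles; "qd": joint speeds; "joint_efforts": joint torques, N m; "position": TCP position; "tool_rot": TCP orientation; "force": force on the tool from outside, world axes, zero at the start; "moment": the same for the moment, N m; "grip_width": finger opening in m.
Only numpy, scipy, OpenCV 4.12 (cv2) and the standard library are available. Lean on these libraries where they do the work, as an engineer would, in place of code of your own. Each camera call takes 0.05 s, during which the arm holds its last target.

## Task

On the white model chamber, raise the clear guard flap until it leans back by itself, and swing its steel prop stay over so that its notch drops fully onto the pin on the flap's side. Only with the guard propped, take the round model holder out of the chamber and gently stand it upright, wholly on the round steel plate; leave the guard propped and everything else where it is.

Things in the scene. Friction and masses are not known exactly. Their poses are not given: they have to be found in the camera images.
- unit: White open-topped chamber fixed on the table, 195 (x) by 290 (y) by 78 mm high, walls 10 mm, inner floor 12 mm above the table. Origin: centre of its underside; +x to the hinge side (away from the robot), +y to the side with the stay; turned by at most 0.25 rad. The stay's post, 24 x 18 mm, 150 mm high, stands at x -38, y 182 mm.
- flap (a joint): Opening angle of the guard flap (aluminium frame, clear window; 160 mm deep from the hinge, 270 wide, 8 thick, 0.32 kg): 0 closed (level, 84 mm above the table), 1.57 upright, stop at 1.70. Free hinge: released before upright it falls shut; past about 1.6 it falls back onto its stop and leans there by itself.
- flap_hinge (a point): Middle of the flap's hinge axis, which runs along the chamber's y; on the chamber's x +82.5 mm, 84 mm above the table. Fixed.
- flap_handle (a point): Middle of the flap's handle: dark steel bar 10 mm thick along chamber y, 100 mm between its two legs, its centre 34 mm off the outer face of the flap, 15 mm from the free edge. Closed, it lies 38 mm above the hinge axis and 145 mm from it towards chamber -x; opening carries it up and over towards +x.
- flap_pin (a point): Point on the axis of the steel pin (8 mm diameter, along the chamber's y, sticking out 77 mm from the flap's +y edge), in the plane of the stay (200 mm from the chamber's middle), 55 mm from the hinge axis. Moves with the flap.
- stay (a joint): Angle of the prop stay: flat steel bar 10 mm thick (along chamber y), 14 mm wide, 148 mm long from its pivot. 0: parked on its stop, leaning to chamber -x, 1.05 rad above level. Grows as it swings up and over to +x; 0.52 upright; 2.13 level, notch down on the pin of the open flap. Moves freely: before upright it falls back; over 0.2 rad past upright it falls on, slowly, onto the pin.
- stay_pivot (a point): Pivot axis of the stay, in the plane of the stay: chamber x -37.5, y 200 mm, 144 mm above the table. Fixed.
- stay_grip (a point): Point in the middle of the stay bar, 100 mm from its pivot, where it can be pinched across its 10 mm thickness. Moves with the stay.
- stay_notch (a point): Where the pin's axis lies when the stay is set: the middle of a notch 14 mm wide, 127 mm from the pivot, open to the side of the bar that looks down when it is swung over to the flap. Moves with the stay.
- model: Model holder standing in the chamber: round black base 50 mm diameter and 34 mm high, with a white plaster tooth arch on top (36 x 24 mm, 48 mm high in all), 0.22 kg. Origin: centre of its underside, z up. Beside it stands the square bur block; either may be the one nearer the stay.
- round_plate: Round dark steel plate fixed on the table, 120 mm diameter, 10 mm high. Origin: centre of its underside, so its top is 10 mm above the origin.
- square_plate: Square dark steel plate, 105 mm, 10 mm high, not used. Origin: centre of its underside.
- bur_block: Square aluminium block 38 x 38 x 26 mm with nine small burs to 40 mm height, in the chamber; leave it. Origin: centre of its underside.
- jar: Glass jar, 60 mm diameter, 75 mm high; leave it. Origin: centre of its underside.
- bowl: Rubber mixing bowl, 110 mm diameter, 60 mm high; leave it. Origin: centre of its underside.
- spare_cast: Plaster cast 50 x 56 x 26 mm on the table; leave it. Origin: centre of its underside.
- brush: Brush lying on the table; leave it. Origin: under its middle.
- screwdriver: Screwdriver lying on the table; leave it. Origin: under its middle.
- wrench: Wrench lying on the table; leave it. Origin: under its middle.
Mind the look-alikes: they are no part of the job. What is shaped like the round_plate but brown is not meant.

How it is judged:
By the outcome, as a careful person would: the job done as asked, in the order asked, and still so for the second after the job is handed in, with the robot touching nothing.
It also fails if it takes over 72 s, if anything falls off the work surface, if the arm or the gripper's body presses on something with over 40 N, if the wrist force passes 120 N, or if a joint passes its speed limit or range.

## Working session

There is one attempt and no reset: what is moved stays moved. The work goes in short steps, Python scripts to look and compute and a tool call to move; the robot and the scene stay as the last step left them, time stands still between calls to the robot, and variables do not carry over. Pictures are saved under pics/ and viewed, and the job is handed in when it is done.

Besides the shell and the picture viewer there is one more tool, called in YAML: its name, and indented under it one key for each argument. drive_tool: Moves the arm, as the interface text tells. Its arguments: {"type":"object","properties":{"series":{"type":"array","items":{"type":"array","items":{"type":"number"}}},"newtons":{"type":"number"}},"required":["series"]}

```bash
mkdir -p pics
python3 - <<'E'
from workcell import bot
import cv2
s=bot.observe(); print(s)
print(bot.tcp_to_grasp)
for n in ["scene","top","wrist"]:
    f=bot.grab_frame(n); cv2.imwrite(f"pics/{n}0.png",f[:,:,::-1]); print(n,bot.camera_info(n))
E
```

```text
{'clock': 0.0, 'qpos': array([ 1.1468122 ,  0.52203843, -0.03635712,  1.59998691,  0.02120245,
        1.02107303, -0.11281277]), 'qd': array([-0.00020471, -0.00012452,  0.00036591,  0.00115398,  0.00126384,
       -0.00027908, -0.00100642]), 'joint_efforts': array([-5.04782438e-04, -9.27105832e+01,  1.98007688e+00, -3.69933486e+01,
        1.78990024e-02,  8.15239531e-03, -4.40112262e-05]), 'position': array([ 0.21640167, -0.58599607,  0.23071773]), 'tool_rot': array([-3.14047385e+00,  6.58483708e-05,  3.53788084e-01]), 'force': array([-0.3509555 ,  0.46630972,  0.0269382 ]), 'moment': array([ 0.01716646,  0.0050428 , -0.02089204]), 'grip_width': 0.08553966785517682}
0.0187
scene {'fx': 362.4422995847309, 'fy': 362.4422995847309, 'cx': 316.0243003536715, 'cy': 200.1432632183908, 'cam_to_world': array([[-0.85660336,  0.44577148, -0.25984317,  0.83577048],
       [ 0.51588058,  0.74957505, -0.41473423,  0.47162598],
       [ 0.00989526, -0.48931077, -0.87205335,  1.17702802],
       [ 0.        ,  0.        ,  0.        ,  1.        ]])}
top {'fx': 426.4360318355847, 'fy': 426.4360318355847, 'cx': 315.4257278273631, 'cy': 205.6334903535069, 'cam_to_world': array([[-0.01872339, -0.98647373,  0.16284661,  0.30912723],
       [-0.99981099,  0.01762022, -0.00821615, -0.00656031],
       [ 0.00523563, -0.16296966, -0.98661719,  1.68177334],
       [ 0.        ,  0.        ,  0.        ,  1.        ]])}
wrist {'fx': 324.383317271895, 'fy': 324.383317271895, 'cx': 321.3506955501152, 'cy': 198.40478261299825, 'cam_to_world': array([[ 0.34651381, -0.89237734, -0.28912085,  0.29104166],
       [-0.93804432, -0.32997808, -0.10577014, -0.55927614],
       [-0.00101667,  0.30785898, -0.95143146,  0.37405908],
       [ 0.        ,  0.        ,  0.        ,  1.        ]])}
```

View pics/scene0.png

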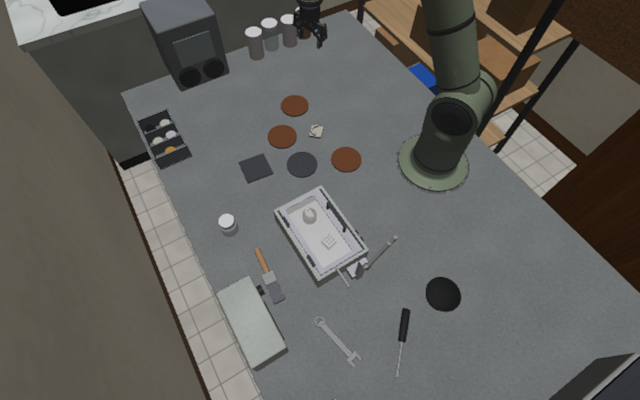

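View pics/top0.png

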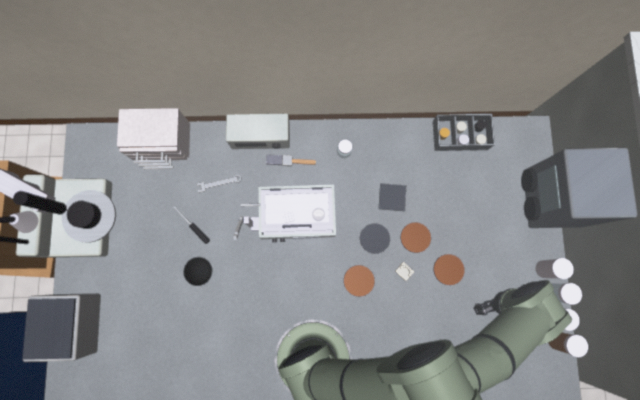

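The scene picture shows the chamber near (320,235), and the top picture shows it near (297,211), with the stay on its left (+y). The model is at top (319,214), the dark round plate at (375,238), and the brown discs are look-alikes. Next I measure.

```bash
cat > h.py <<'E'
from workcell import bot
import numpy as np, cv2
def proj(n,P,info=None):
    c=info or bot.camera_info(n); T=np.linalg.inv(c["cam_to_world"]); P=np.atleast_2d(P)
    q=P@T[:3,:3].T+T[:3,3]; return np.c_[c["fx"]*q[:,0]/q[:,2]+c["cx"],c["fy"]*q[:,1]/q[:,2]+c["cy"]]
def ray(n,u,v,z,info=None):
    c=info or bot.camera_info(n); T=c["cam_to_world"]
    d=T[:3,:3]@np.array([(u-c["cx"])/c["fx"],(v-c["cy"])/c["fy"],1]); o=T[:3,3]
    return o+d*(z-o[2])/d[2]
def tri(obs):
    A=np.zeros((3,3));b=np.zeros(3)
    for n,u,v in obs:
        c=bot.camera_info(n);T=c["cam_to_world"];d=T[:3,:3]@np.array([(u-c["cx"])/c["fx"],(v-c["cy"])/c["fy"],1]);d/=np.linalg.norm(d)
        M=np.eye(3)-np.outer(d,d);A+=M;b+=M@T[:3,3]
    return np.linalg.solve(A,b)
E
python3 - <<'E'
from h import *
for n in ["scene","top"]:
    f=bot.grab_frame(n)
    for t in ["unit","flap","flap_handle","stay","model","round_plate","bur_block"]:
        for r in bot.masks_of(n,t)[:2]:
            m=r["mask"]; ys,xs=np.nonzero(m)
            print(n,t,round(r["conf"],2),np.round(r["point"],1),m.sum(),xs.min(),xs.max(),ys.min(),ys.max(), "cent",xs.mean().round(1),ys.mean().round(1),end=" ")
            z={"unit":.078,"model":.03,"round_plate":.01,"flap":.084}.get(t,.05)
            print(ray(n,xs.mean(),ys.mean(),z).round(3))
            if t=="unit" : 
                cv2.imwrite(f"pics/m_{n}.png",m*255)
                print(cv2.minAreaRect(np.c_[xs,ys].astype(np.float32)))
f=bot.grab_frame("top")[160:280,210:430]; cv2.imwrite("pics/topz.png",cv2.resize(f,None,fx=3.6,fy=3.6,interpolation=cv2.INTER_CUBIC)[:,:,::-1])
f=bot.grab_frame("scene")[170:300,250:420]; cv2.imwrite("pics/scz.png",cv2.resize(f,None,fx=4.5,fy=4.5,interpolation=cv2.INTER_CUBIC)[:,:,::-1])
E
```

```text
scene unit 0.65 [325.5 237.3] 6043 274 397 186 288 cent 324.8 238.4 [0.558 0.087 0.078]
((326.41064453125, 234.32559204101562), (110.06077575683594, 90.35591125488281), 42.646705627441406)
scene flap 0.71 [322.  229.9] 3650 279 361 190 287 cent 320.8 232.3 [0.559 0.064 0.084]
scene flap_handle 0.64 [321.6 235. ] 3735 280 362 189 282 cent 321.0 231.9 [0.549 0.05  0.05 ]
scene stay 0.74 [379.4 253.6] 224 363 397 236 270 cent 379.9 253.1 [0.422 0.215 0.05 ]
scene model 0.56 [321.4 232.7] 3762 279 362 190 286 cent 320.6 231.7 [0.545 0.042 0.03 ]
scene model 0.46 [301.5 163.5] 625 287 317 152 177 cent 302.1 164.5 [ 0.459 -0.236  0.03 ]
scene round_plate 0.93 [346.2 160.1] 622 332 362 148 172 cent 346.8 159.9 [ 0.29  -0.177  0.01 ]
scene round_plate 0.73 [282.1 139.3] 536 268 296 125 147 cent 282.0 136.4 [ 0.454 -0.411  0.01 ]
scene bur_block 0.4 [378.9 252.1] 227 363 397 236 270 cent 379.8 253.2 [0.422 0.215 0.05 ]
top unit 0.79 [292.3 213.6] 4392 234 335 184 241 cent 292.8 212.6 [0.549 0.067 0.078]
((284.2952880859375, 213.20022583007812), (55.50852966308594, 102.93098449707031), 87.27368927001953)
top flap 0.86 [297.3 207.8] 2943 259 332 188 231 cent 296.3 209.9 [0.558 0.053 0.084]
top flap_handle 0.92 [295.4 209.4] 2999 242 332 188 231 cent 296.0 209.8 [0.564 0.055 0.05 ]
top stay 0.61 [298.4 210.3] 3033 251 333 189 231 cent 296.2 209.9 [0.563 0.055 0.05 ]
top model 0.27 [295. 211.] 3025 242 332 187 231 cent 295.8 209.6 [0.567 0.057 0.03 ]
top round_plate 0.93 [370.6 240.1] 744 359 389 223 253 cent 374.2 238.0 [ 0.452 -0.249  0.01 ]
top round_plate 0.89 [358.2 281.5] 747 344 373 266 296 cent 358.8 280.7 [ 0.288 -0.183  0.01 ]
top bur_block 0.29 [295.6 209. ] 2911 260 332 188 231 cent 296.5 209.9 [0.563 0.054 0.05 ][ WARN:0@1.258] global loadsave.cpp:1063 imwrite_ Unsupported depth image for selected encoder is fallbacked to CV_8U.
```

View pics/topz.png

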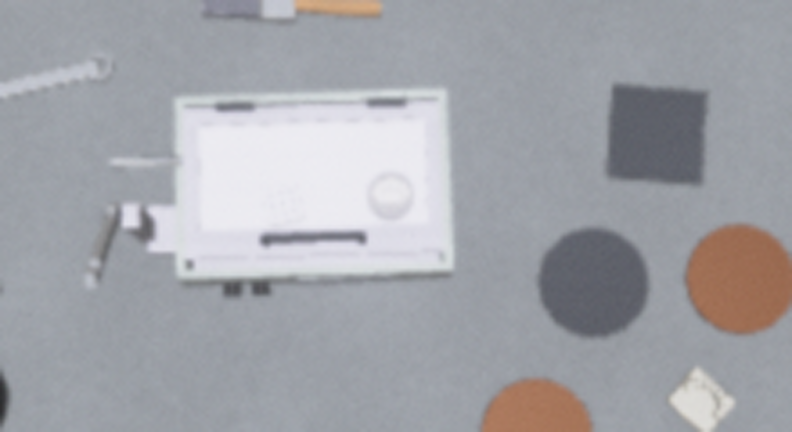

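View pics/scz.png

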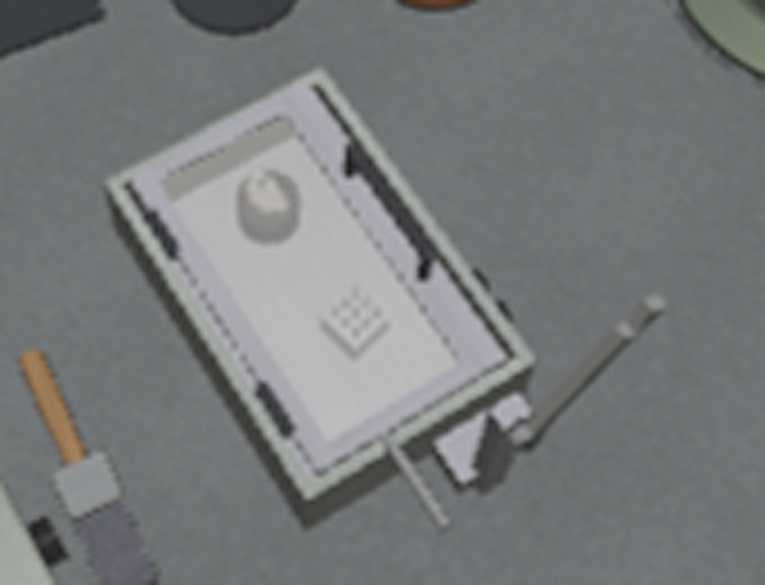

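```bash
cat > unit.py <<'E'
from h import *
def U(x,y,yaw,P):
    P=np.atleast_2d(P);c,s=np.cos(yaw),np.sin(yaw)
    return np.c_[x+c*P[:,0]-s*P[:,1],y+s*P[:,0]+c*P[:,1],P[:,2]]
E
python3 - <<'E'
from unit import *
from scipy.optimize import least_squares
a,b,h=.0975,.145,.078
th=1.05
tip=[-.0375-.148*np.cos(th),.2,.144+.148*np.sin(th)]
T=[([a,b,h],174,97),([a,-b,h],447,88),([-a,-b,h],453,270),([-a,b,h],178,280),([-.0625,.05,.122],262,240),([-.0625,-.05,.122],365,237),([.0275,.212,.084],110,161),(tip,92,284)]
S=[([-a,-b,h],320,68),([a,-b,h],107,182),([a,b,h],308,500),([-a,b,h],534,360),([.0275,.212,.084],445,522),(tip,655,302)]
P=np.array([t[0] for t in T+S]); 
pt=np.array([[(t[1]+.5)/3.6-.5+210,(t[2]+.5)/3.6-.5+160] for t in T]); ps=np.array([[(t[1]+.5)/4.5-.5+250,(t[2]+.5)/4.5-.5+170] for t in S])
it,iS=bot.camera_info("top"),bot.camera_info("scene")
def f(q,full=True):
    W=U(*q,P); return np.r_[proj("top",W[:len(T)],it)-pt,proj("scene",W[len(T):],iS)-ps].ravel()
r=least_squares(f,[.56,.05,0],loss="soft_l1"); print(r.x.round(4)); print(r.fun.reshape(-1,2).round(1))
for n in("top","scene"):
  m=len(T)
  g=(lambda q:(proj("top",U(*q,P[:m]),it)-pt).ravel()) if n=="top" else (lambda q:(proj("scene",U(*q,P[m:]),iS)-ps).ravel())
  print(n,least_squares(g,[.56,.05,0],loss="soft_l1").x.round(4))
q=r.x
for n,p in dict(handle=[-.0625,0,.122],hinge=[.0825,0,.084],pivot=[-.0375,.2,.144],grip=[-.0375-.1*np.cos(th),.2,.144+.1*np.sin(th)]).items(): print(n,U(*q,p).round(4))
# model base & plate
print("model top",ray("top",(390+.5)/3.6-.5+210,(195+.5)/3.6-.5+160,.012+.04),"scene",ray("scene",(268+.5)/4.5-.5+250,(206+.5)/4.5-.5+170,.012+.034))
print("plate top",ray("top",(593.5)/3.6-.5+210,(283)/3.6-.5+160,.01))
bot.grab_frame("scene")
for r in bot.masks_of("scene","round_plate"):
    ys,xs=np.nonzero(r["mask"]); print(r["conf"],ray("scene",xs.mean(),ys.mean(),.01))
E
```

```text
[0.5556 0.0508 0.0171]
[[ 0.5  0.3]
 [ 0.1  0.2]
 [ 0.7  0.3]
 [ 0.1  0.2]
 [ 1.  -0.2]
 [-0.5 -0.3]
 [ 0.6  0.9]
 [ 0.  -1.4]
 [ 0.3  0. ]
 [-0.5  0.2]
 [-0.   0.2]
 [ 0.8  0.1]
 [ 0.7  1.2]
 [-0.2  0.2]]
top [0.5558 0.0519 0.0191]
scene [0.5554 0.0497 0.0155]
handle [[0.4932 0.0497 0.122 ]]
hinge [[0.6381 0.0522 0.084 ]]
pivot [[0.5147 0.2501 0.144 ]]
grip [[0.465  0.2493 0.2307]]
model top [ 0.54597554 -0.02936562  0.052     ] scene [ 0.55088618 -0.02618239  0.046     ]
plate top [ 0.4516844  -0.24946696  0.01      ]
0.98 [ 0.45435999 -0.40947426  0.01      ]
0.91 [ 0.32795326 -0.53071821  0.01      ]
0.83 [ 0.45347432 -0.24827035  0.01      ]
0.79 [ 0.28952899 -0.17819579  0.01      ]
```

drive_tool:
  series:
    - [50,0.02,0.045,0.005,0.1]
    - [50,0.02,0.045,0.005,0.1]
    - [50,0.02,0.045,0.005,0.1]
    - [50,0.02,0.045,0.005,0.1]
    - [50,0.02,0.045,0.005,0.1]
    - [50,0.02,0.045,0.005,0.1]
    - [50,0.02,0.045,0.005,0.1]
    - [50,0.02,0.045,0.005,0.1]
    - [50,0.02,0.045,0.005,0.1]
    - [50,0.02,0.045,0,0.1]
    - [50,0.02,0.045,0,0.1]
    - [50,0.02,0.045,0,0.1]
  newtons: 30

```text
clock: 2.35
position: [0.4534, -0.0406, 0.2784]
tool_rot: [3.134, 0.006, 1.59]
force: [-0.2, -1.1, -0.1]
grip_width: 0.0428
```

drive_tool:
  series:
    - [50,0.018,0.04,-0.01,0]
    - [50,0.014,0.035,-0.02,0]
    - [50,0.008,0.016,-0.02,0]
    - [50,0,0,0,0]

```text
clock: 2.75
position: [0.4964, 0.061, 0.2279]
tool_rot: [3.13, 0.004, 1.601]
force: [-0.4, -0.7, -0.1]
grip_width: 0.0429
```

Run:
```python
from unit import *
i=bot.camera_info("wrist"); s=bot.observe(); print(s["position"],s["tool_rot"])
f=bot.grab_frame("wrist").copy()
q=(.5556,.0508,.0171)
for p in [[-.0625,.05,.122],[-.0625,-.05,.122],[-.0975,.145,.078],[-.0975,-.145,.078],[.0975,-.145,.078],[.0975,.145,.078]]:
    u=proj("wrist",U(*q,p),i)[0]; print(p,u.round(0)); cv2.circle(f,tuple(int(v) for v in u.round()),3,(255,0,0),1)
cv2.imwrite("pics/w1.png",f[:,:,::-1])
```

```text
[0.49635929 0.0609745  0.22791797] [3.13002508 0.00379335 1.60149371]
[-0.0625, 0.05, 0.122] [315. 147.]
[-0.0625, -0.05, 0.122] [314. 263.]
[-0.0975, 0.145, 0.078] [273.  20.]
[-0.0975, -0.145, 0.078] [282. 320.]
[0.0975, -0.145, 0.078] [461. 321.]
[0.0975, 0.145, 0.078] [513.  24.]
```

View pics/w1.png

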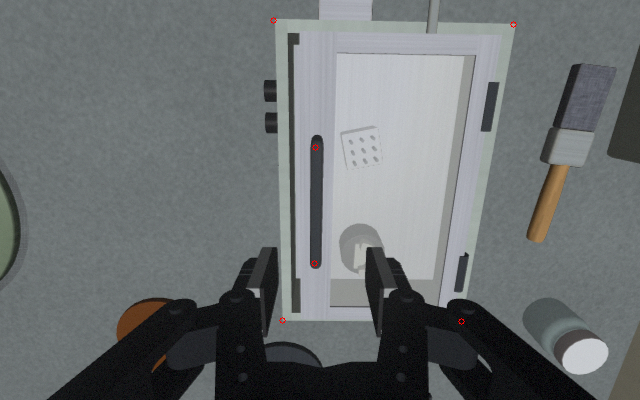

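The overlay matches the chamber corners and the handle bar (316,147)-(316,263) within about 1 px. I go down onto the handle.

drive_tool:
  series:
    - [50,-0.003,-0.01,-0.035,-0.013]
    - [50,0,0,-0.035,0]
    - [50,0,0,-0.03,0]
    - [50,0,0,-0.015,0]
    - [50,0,0,0,0]

```text
clock: 3.3
position: [0.4946, 0.044, 0.1149]
tool_rot: [3.123, 0.007, 1.581]
force: [-0.5, -0.1, 0.7]
grip_width: 0.0426
```

drive_tool:
  series:
    - [0,-0.001,0,-0.006,0]
    - [0,0,0,0,0]
    - [0,0,0,0,0]
    - [0,0,0,0,0]
    - [0,0,0,0,0]
  newtons: 25

```text
clock: 3.8
position: [0.4942, 0.0425, 0.1128]
tool_rot: [3.119, 0.008, 1.578]
force: [-1.0, 0.7, -1.5]
grip_width: 0.009
```

drive_tool:
  series:
    - [0,0.003,0,0.0106,0]
    - [0,0.004,0,0.0106,0]
    - [0,0.005,0,0.01,0]
    - [0,0.0055,0,0.01,0]
    - [0,0.0065,0,0.009,0]
    - [0,0.007,0,0.009,0]

```text
clock: 4.4
position: [0.5302, 0.043, 0.1791]
tool_rot: [3.113, 0.005, 1.579]
force: [16.3, 2.1, -19.5]
grip_width: 0.0088
```

drive_tool:
  series:
    - [0,0.009,0,0.006,0]
    - [0,0.008,0,0.006,0]
    - [0,0.009,0,0.006,0]
    - [0,0,0,0,0]
  newtons: 20

```text
clock: 4.8
position: [0.5572, 0.0433, 0.2021]
tool_rot: [3.115, 0.005, 1.579]
force: [9.4, 1.9, -19.0]
grip_width: 0.0088
```

drive_tool:
  series:
    - [0,0.0112,0,0.004,0]
    - [0,0.011,0,0.004,0]
    - [0,0.011,0,0.0025,0]
    - [0,0.011,0,0.002,0]
    - [0,0,0,0,0]

```text
clock: 5.3
position: [0.6011, 0.0439, 0.22]
tool_rot: [3.119, 0.005, 1.579]
force: [2.2, 1.7, -15.8]
grip_width: 0.0087
```

drive_tool:
  series:
    - [0,0.011,0,0.001,0]
    - [0,0.011,0,0.001,0]
    - [0,0.011,0,0,0]
    - [0,0.011,0,-0.001,0]
    - [0,0.011,0,-0.0015,0]
    - [0,0,0,0,0]

```text
clock: 5.9
position: [0.6548, 0.0444, 0.2233]
tool_rot: [3.121, 0.004, 1.58]
force: [-1.2, 0.2, -1.5]
grip_width: 0.0087
```

drive_tool:
  series:
    - [0,0.011,0,-0.002,0]
    - [0,0.011,0,-0.002,0]
    - [0,0.01,0,-0.003,0]
    - [0,0.003,0,-0.001,0]
    - [0,0,0,0,0]

```text
clock: 6.4
position: [0.6892, 0.0448, 0.2158]
tool_rot: [3.122, 0.003, 1.581]
force: [-0.5, 0.4, 1.0]
grip_width: 0.0088
```

Run:
```python
from unit import *
f=bot.grab_frame("scene")[150:300,230:430]; cv2.imwrite("pics/s2.png",cv2.resize(f,None,fx=4,fy=4,interpolation=cv2.INTER_CUBIC)[:,:,::-1])
```

```text
(no output)
```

View pics/s2.png

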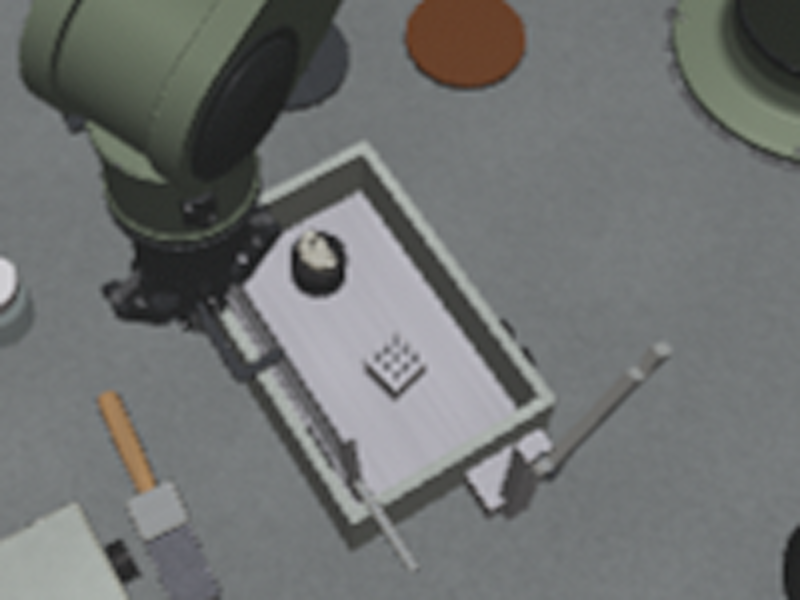

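The flap stands open and the model and bur block are clearly visible. I release the handle with a small opening and rise.

drive_tool:
  series:
    - [22,0,0,0,0]
    - [22,0,0,0,0]
    - [22,0,0,0,0]
    - [22,0.001,0,0.015,0]
    - [22,0.001,0,0.02,0]
    - [22,0.001,0,0.03,0]
    - [22,0,0,0.04,0]

```text
clock: 7.15
position: [0.6894, 0.043, 0.3227]
tool_rot: [3.129, 0.005, 1.58]
force: [0.1, -0.1, 0.1]
grip_width: 0.0188
```

Run:
```python
from unit import *
f=bot.grab_frame("scene")[150:300,230:430]; cv2.imwrite("pics/s3.png",cv2.resize(f,None,fx=4,fy=4,interpolation=cv2.INTER_CUBIC)[:,:,::-1])
q=(.5556,.0508,.0171)
for t in(1.57,1.7):
  P=[[.0825-.055*np.cos(t),.212,.084+.055*np.sin(t)]]; u=proj("scene",U(*q,P))[0]; print(t,(u-[230,150])*4)
```

```text
1.57 [420.76759271 565.47671537]
1.7 [412.46321117 570.86369664]
```

View pics/s3.png

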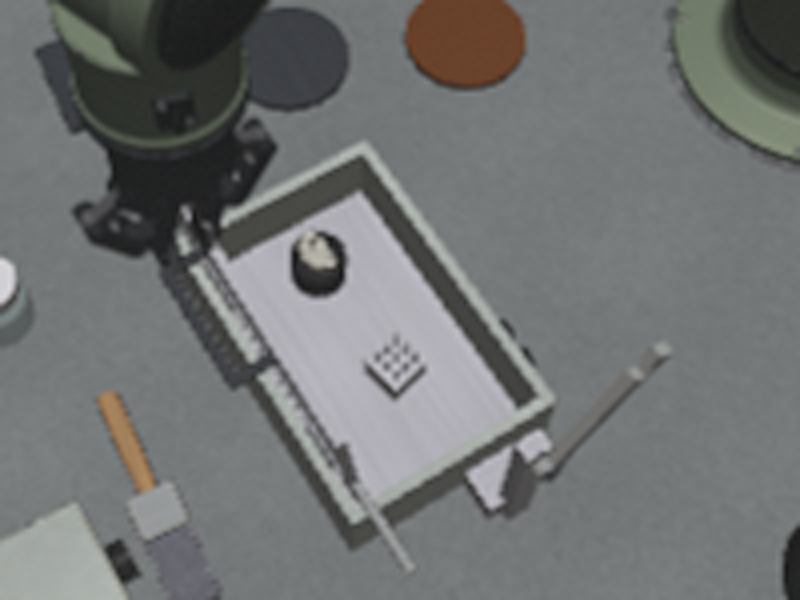

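drive_tool:
  series:
    - [22,-0.005,0,0.02,0.1]
    - [55,-0.02,0.019,0,0.14]
    - [55,-0.02,0.019,0,0.14]
    - [55,-0.02,0.019,0,0.14]
    - [55,-0.02,0.019,0,0.14]
    - [55,-0.02,0.019,0,0.14]
    - [55,-0.02,0.019,0,0.14]
    - [55,-0.02,0.019,0,0.14]
    - [55,-0.02,0.019,0,0.14]
    - [55,-0.02,0.019,0,0.14]
    - [55,-0.02,0.019,0,0.14]
    - [55,0,0,0,0.08]

```text
clock: 8.4
position: [0.478, 0.2402, 0.3684]
tool_rot: [3.11, 0.018, -3.061]
force: [0.4, -0.1, 1.2]
grip_width: 0.0471
```

Run:
```python
from unit import *
i=bot.camera_info("wrist"); s=bot.observe(); print(s["position"],s["tool_rot"],s["qpos"])
f=bot.grab_frame("wrist").copy()
q=(.5556,.0508,.0171)
for r in (0,.1,.127,.148):
    u=proj("wrist",U(*q,[-.0375-r*np.cos(1.05),.2,.144+r*np.sin(1.05)]),i)[0]; print(r,u.round(0)); cv2.circle(f,tuple(int(v) for v in u.round()),3,(255,0,0),1)
cv2.imwrite("pics/w2.png",f[:,:,::-1])
```

```text
[0.47803755 0.24022509 0.36839141] [ 3.11023609  0.01828185 -3.06096889] [ 0.20149372  0.38005726 -1.0311576   1.63278725  0.32567762  1.28517411
  0.77165629]
0 [322. 192.]
0.1 [328. 169.]
0.127 [331. 160.]
0.148 [334. 151.]
```

View pics/w2.png

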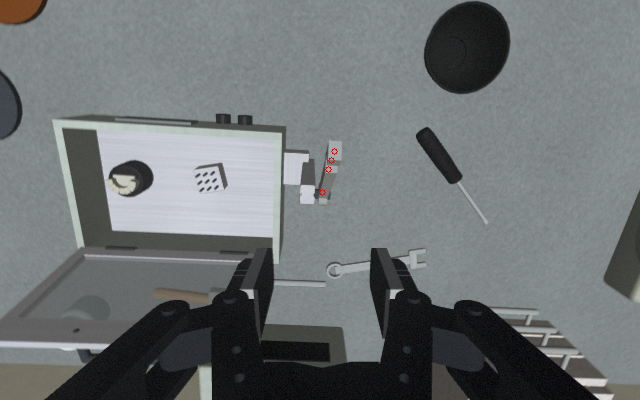

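drive_tool:
  series:
    - [55,-0.012,0.008,-0.02,-0.06]
    - [55,0,0,-0.03,0]
    - [55,0,0,-0.02,0]
    - [55,0,0,0,0]

```text
clock: 8.85
position: [0.4688, 0.2461, 0.2995]
tool_rot: [3.111, 0.024, -3.131]
force: [-0.1, -0.1, 0.9]
grip_width: 0.0472
```

Run:
```python
from unit import *
i=bot.camera_info("wrist"); s=bot.observe(); print(s["position"],s["tool_rot"],s["qpos"])
f=bot.grab_frame("wrist").copy()
q=(.5556,.0508,.0171)
cv2.imwrite("pics/w3.png",f[:,:,::-1])
```

```text
[0.46877331 0.24609998 0.299458  ] [ 3.11073245  0.02353597 -3.13114212] [ 0.15295736  0.41947474 -0.9897342   1.75892094  0.37958072  1.13090665
  0.63267085]
```

View pics/w3.png

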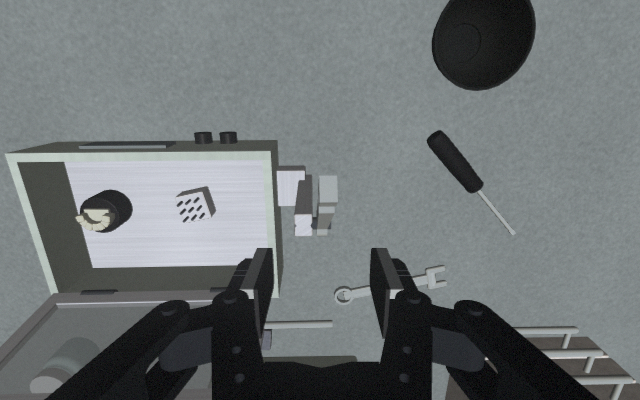

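drive_tool:
  series:
    - [55,-0.005,0.003,-0.03,0]
    - [55,0,0,-0.025,0]
    - [55,0,0,-0.02,0]
    - [55,0,0,-0.005,0]
    - [55,0,0,0,0]

```text
clock: 9.4
position: [0.4684, 0.2503, 0.2259]
tool_rot: [3.107, 0.033, -3.139]
force: [-0.2, -0.7, 1.3]
grip_width: 0.0469
```

drive_tool:
  series:
    - [40,-0.002,-0.001,-0.013,0.01]
    - [0,0,0,0,0]
    - [0,0,0,0,0]
    - [0,0,0,0,0]
    - [0,0,0,0,0]
    - [0,0,0,0,0]
  newtons: 25

```text
clock: 10.0
position: [0.4684, 0.2509, 0.2156]
tool_rot: [3.103, 0.038, -3.131]
force: [2.4, 4.2, -11.1]
grip_width: 0.0098
```

Run:
```python
from unit import *
s=bot.observe(); print(s["position"],s["tool_rot"],s["qpos"])
f=bot.grab_frame("wrist").copy()
cv2.imwrite("pics/w4.png",f[:,:,::-1])
```

```text
[0.46844201 0.25093151 0.21562737] [ 3.10326853  0.03816567 -3.13091758] [ 0.08863759  0.50597505 -0.92834139  1.87277779  0.49440106  0.95107625
  0.52704161]
```

View pics/w4.png

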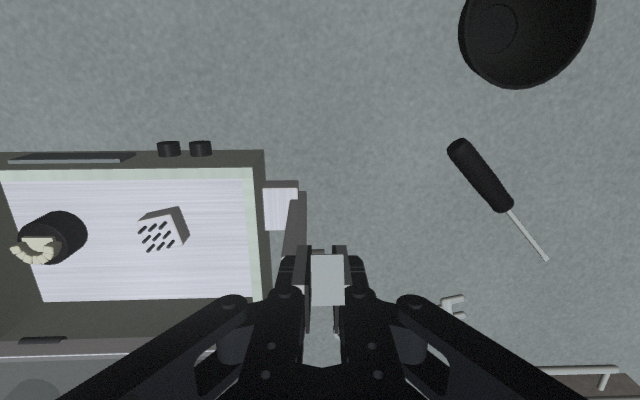

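drive_tool:
  series:
    - [0,0.013,0,0.0063,0]
    - [0,0.014,0,0.0042,0]
    - [0,0.0143,0,0.0022,0]
    - [0,0,0,0,0]

```text
clock: 10.45
position: [0.5096, 0.2516, 0.2294]
tool_rot: [3.103, 0.036, -3.13]
force: [1.3, 3.1, -9.3]
grip_width: 0.0101
```

drive_tool:
  series:
    - [0,0.0146,0,-0.001,0]
    - [0,0.0143,0,-0.0022,0]
    - [0,0.0139,0,-0.0044,0]
    - [0,0.013,0,-0.0064,0]
    - [0,0,0,0,0]

```text
clock: 10.95
position: [0.5678, 0.2528, 0.2172]
tool_rot: [3.102, 0.037, -3.129]
force: [-1.1, 0.2, -0.1]
grip_width: 0.01
```

drive_tool:
  series:
    - [0,0.011,0,-0.009,0]
    - [0,0.01,0,-0.011,0]
    - [0,0.009,0,-0.012,0]
    - [0,0,0,0,0]

```text
clock: 11.35
position: [0.6029, 0.2536, 0.1851]
tool_rot: [3.099, 0.044, -3.13]
force: [-2.2, 0.5, -0.1]
grip_width: 0.0099
```

Run:
```python
from unit import *
f=bot.grab_frame("wrist").copy()
cv2.imwrite("pics/w5.png",f[:,:,::-1])
f=bot.grab_frame("scene")[150:300,230:430]; cv2.imwrite("pics/s5.png",cv2.resize(f,None,fx=4,fy=4,interpolation=cv2.INTER_CUBIC)[:,:,::-1])
```

```text
(no output)
```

View pics/w5.png

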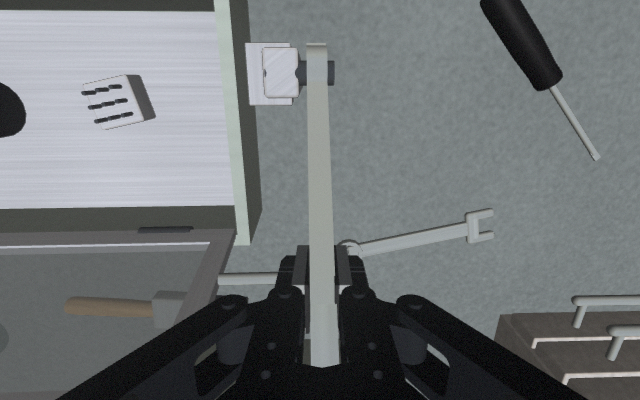

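View pics/s5.png

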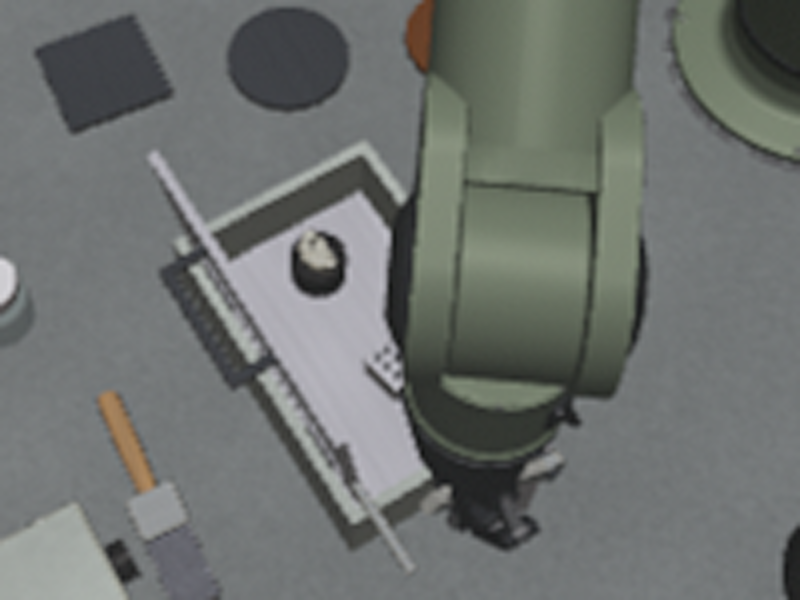

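The stay is past upright over the pin. I release it and let it fall.

drive_tool:
  series:
    - [40,0,-0.002,0,0]
    - [40,0,0,0,0]
    - [40,0,0,0,0]
    - [40,0,0,0,0]
    - [40,0,0,0,0]
    - [40,0,0,0,0]
    - [40,0,0,0.02,0]
    - [40,0,0,0.03,0]
    - [40,0,0,0.04,0]
    - [40,-0.02,0,0.04,0]
    - [40,-0.04,0,0.02,0]

```text
clock: 12.55
position: [0.5416, 0.2488, 0.3368]
tool_rot: [3.102, 0.037, -3.132]
force: [-1.6, 0.4, 1.1]
grip_width: 0.0337
```

Run:
```python
from unit import *
i=bot.camera_info("wrist");f=bot.grab_frame("wrist").copy()
q=(.5556,.0508,.0171)
for p in ([-.0375,.2,.144],[-.0375+.127,.2,.144],[-.0375+.148,.2,.144],[.0825+.0071,.2,.1385]):
    print(proj("wrist",U(*q,p),i).round(0))
cv2.imwrite("pics/w6.png",f[:,:,::-1])
f=bot.grab_frame("scene")[150:300,230:430]; cv2.imwrite("pics/s6.png",cv2.resize(f,None,fx=4,fy=4,interpolation=cv2.INTER_CUBIC)[:,:,::-1])
```

```text
[[316. 139.]]
[[317. 249.]]
[[317. 264.]]
[[317. 246.]]
```

View pics/w6.png

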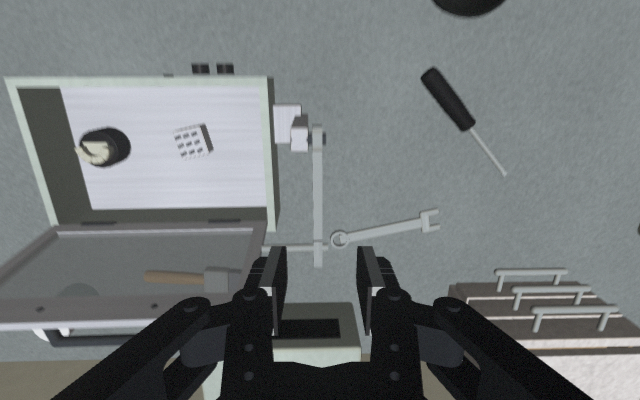

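View pics/s6.png

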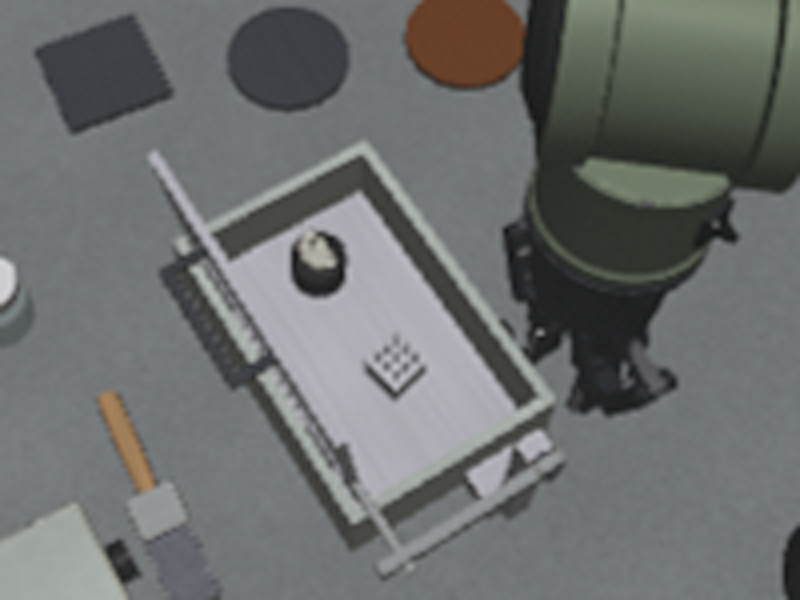

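Run:
```python
from unit import *
q=(.5556,.0508,.0171)
for a in (2.13,2.08,2.04):
    th=1.05+a; W=U(*q,[-.0375-.148*np.cos(th),.2,.144+.148*np.sin(th)]); u=proj("scene",W)[0]; print(a,((u-[230,150]+.5)*4-.5).round(0))
for n in("wrist","scene"):
    i=bot.camera_info(n); f=bot.grab_frame(n)
    for r in bot.masks_of(n,"model")[:3]:
        ys,xs=np.nonzero(r["mask"]); print(n,r["conf"].__round__(2),len(xs),xs.min(),xs.max(),ys.min(),ys.max(),ray(n,xs.mean(),ys.mean(),.034,i).round(4))
i=bot.camera_info("scene"); f=bot.grab_frame("scene"); g=f[150:300,230:430]
cv2.imwrite("pics/s7.png",cv2.resize(g[75:150,70:170],None,fx=8,fy=8,interpolation=cv2.INTER_CUBIC)[:,:,::-1])
# dark pixels of the holder base in scene
sub=f.max(2)[200:230,295:325]; ys,xs=np.nonzero(sub<60); xs=xs+295; ys=ys+200; print(xs.min(),xs.max(),ys.min(),ys.max())
```

```text
2.13 [381. 574.]
2.08 [381. 571.]
2.04 [381. 569.]
wrist 0.63 1699 76 131 130 170 [ 0.5475 -0.0304  0.034 ]
wrist 0.23 23928 0 326 224 348 [ 0.748  -0.0439  0.034 ]
scene 0.53 182 303 316 208 223 [ 0.5465 -0.0297  0.034 ]
303 315 209 223
```

View pics/s7.png

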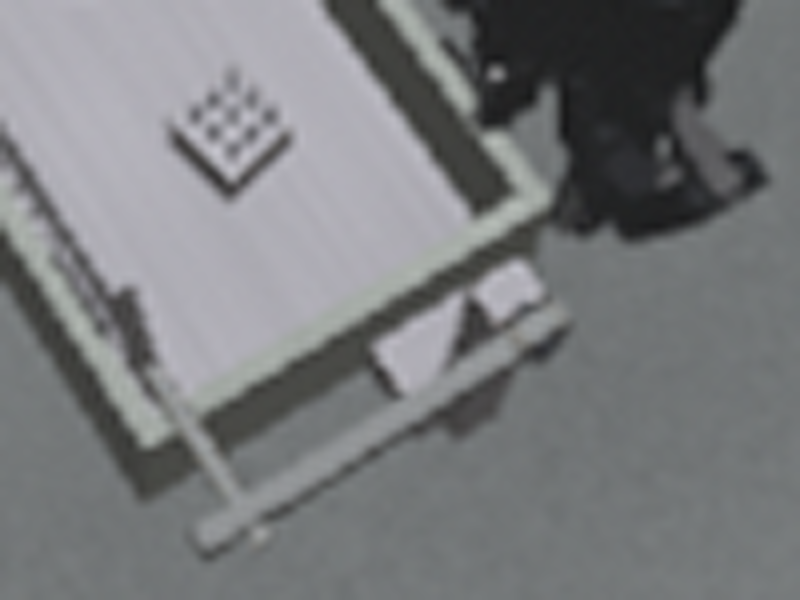

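drive_tool:
  series:
    - [60,0,-0.005,0.01,-0.14]
    - [80,0,-0.02,0,-0.14]
    - [80,0,-0.025,0,-0.14]
    - [80,0,-0.025,0,-0.14]
    - [80,0,-0.025,0,-0.14]
    - [80,0,-0.025,0,-0.14]
    - [80,0,-0.025,0,-0.14]
    - [80,0,-0.025,0,-0.14]
    - [80,0,-0.025,0,-0.14]
    - [80,0,-0.025,0,-0.14]
    - [80,0,-0.025,0,-0.14]
    - [80,0,0,0,-0.02]

```text
clock: 14.1
position: [0.5432, -0.0136, 0.3334]
tool_rot: [3.112, 0.023, 1.526]
force: [-0.4, 0.0, -1.0]
grip_width: 0.0681
```

Run:
```python
from unit import *
i=bot.camera_info("wrist");s=bot.observe();print(s["position"],s["tool_rot"],s["qpos"].round(2));f=bot.grab_frame("wrist").copy()
q=(.5556,.0508,.0171)
for a in (0,.05,.1):
  for r in (0,.127,.148):
    print(a,r,proj("wrist",U(*q,[-.0375+r*np.cos(a),.2,.144+r*np.sin(a)]),i).round(1))
print(proj("wrist",U(*q,[-.0975,-.145,.078]),i),proj("wrist",U(*q,[.0975,.145,.078]),i),proj("wrist",U(*q,[-.0975,.145,.078]),i))
cv2.imwrite("pics/w8.png",f[:,:,::-1])
for r in bot.masks_of("wrist","model")[:3]:
    ys,xs=np.nonzero(r["mask"]); print(r["conf"].__round__(2),len(xs),xs.min(),xs.max(),ys.min(),ys.max(),ray("wrist",xs.mean(),ys.mean(),.034,i).round(4))
```

```text
[ 0.5432378  -0.01362157  0.33337312] [3.11188628 0.02283384 1.52568335] [ 0.33  0.32 -0.56  1.68  0.21  1.17 -0.33]
0 0 [[ 261.5 -161.3]]
0 0.127 [[ 424.4 -170.9]]
0 0.148 [[ 451.2 -172.5]]
0.05 0 [[ 261.5 -161.3]]
0.05 0.127 [[ 427.  -177.1]]
0.05 0.148 [[ 455.  -179.8]]
0.1 0 [[ 261.5 -161.3]]
0.1 0.127 [[ 429.2 -183.6]]
0.1 0.148 [[ 458.4 -187.5]]
[[255.24893431 219.89668285]] [[408.63607938 -52.86131734]] [[218.70544813 -41.09802547]]
0.83 1114 301 336 141 180 [ 0.5479 -0.0305  0.034 ]
```

View pics/w8.png

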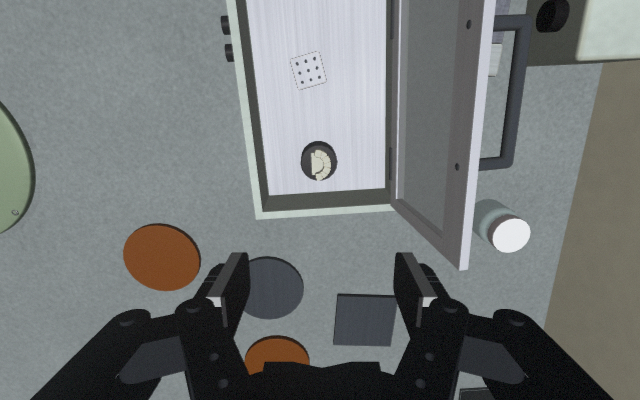

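drive_tool:
  series:
    - [80,0.004,0.006,0,0.145]
    - [80,0.004,0.006,0,0.145]
    - [80,0.004,0.006,0,0.145]
    - [80,0.004,0.006,0,0.145]
    - [80,0.004,0.006,0,0.145]
    - [80,0.004,0.006,0,0.145]
    - [80,0.004,0.006,0,0.145]
    - [80,0.004,0.006,0,0.145]
    - [80,0.004,0.006,0,0.145]
    - [80,0.004,0.006,0,0.145]
    - [80,0.004,0.006,0,0.145]
    - [80,0,0,0,0]

```text
clock: 15.4
position: [0.5893, 0.0719, 0.3299]
tool_rot: [3.107, 0.015, -3.089]
force: [0.3, 0.5, -1.1]
grip_width: 0.0684
```

Run:
```python
from unit import *
i=bot.camera_info("wrist");s=bot.observe();print(s["position"],s["tool_rot"],s["qpos"].round(2));f=bot.grab_frame("wrist").copy()
q=(.5556,.0508,.0171)
for a,c in ((0,(255,0,0)),(.07,(0,0,255))):
  for r in (0,.127,.148):
    u=proj("wrist",U(*q,[-.0375+r*np.cos(a),.2,.144+r*np.sin(a)]),i)[0]
    print(a,r,u.round(1)); cv2.circle(f,tuple(int(v) for v in u.round()),3,c,1)
for y in (.15,.212):
    u=proj("wrist",U(*q,[.0825+.0071,y,.1385]),i)[0]; print(u); cv2.circle(f,tuple(int(v) for v in u.round()),3,(0,255,0),1)
for p in ([-.0975,.145,.078],[.0975,.145,.078]): u=proj("wrist",U(*q,p),i)[0]; print(u); cv2.circle(f,tuple(int(v) for v in u.round()),3,(255,0,255),1)
cv2.imwrite("pics/w9.png",f[:,:,::-1])
```

```text
[0.58929882 0.07194679 0.3299373 ] [ 3.10660907  0.01490213 -3.08941678] [ 0.41  0.5  -0.91  1.54  0.38  1.27  1.08]
0 0 [498.6 104.4]
0 0.127 [474.6 222.6]
0 0.148 [471.1 239.7]
0.07 0 [498.6 104.4]
0.07 0.127 [478.5 225.6]
0.07 0.148 [475.6 243.5]
[428.77471659 219.96011139]
[482.54778114 221.0217405 ]
[429.28857471  43.95234973]
[408.05714364 207.66310083]
```

View pics/w9.png

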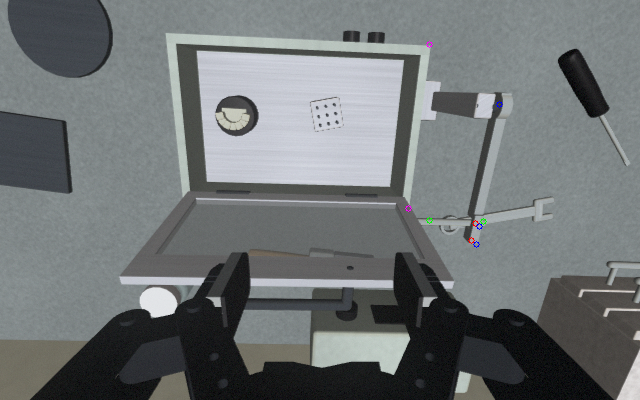

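Run:
```python
from h import *
f=bot.grab_frame("wrist")[195:260,420:520]
cv2.imwrite("pics/w10.png",cv2.resize(f,None,fx=8,fy=8,interpolation=cv2.INTER_CUBIC)[:,:,::-1])
```

```text
(no output)
```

View pics/w10.png

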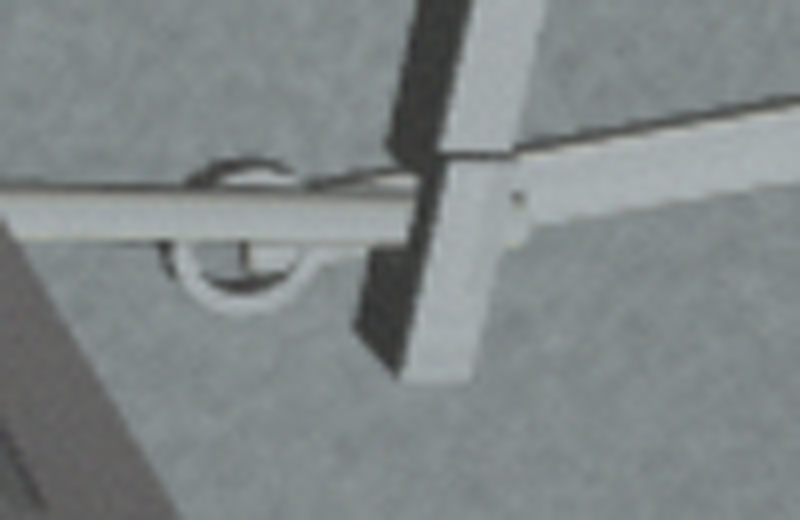

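The pin at pic (410,215) lies inside the notch between bar edges. The tip at about (471,239) in the full frame matches the level prediction (471,240), so the stay is seated. Next, the model.

drive_tool:
  series:
    - [85,-0.0037,-0.009,0,-0.145]
    - [85,-0.0037,-0.009,0,-0.145]
    - [85,-0.0037,-0.009,0,-0.145]
    - [85,-0.0037,-0.009,0,-0.145]
    - [85,-0.0037,-0.009,0,-0.145]
    - [85,-0.0037,-0.009,0,-0.145]
    - [85,-0.0037,-0.009,-0.01,-0.145]
    - [85,-0.0037,-0.009,-0.01,-0.145]
    - [85,-0.0037,-0.009,-0.01,-0.145]
    - [85,-0.0037,-0.009,-0.02,-0.145]
    - [85,-0.0037,-0.009,-0.02,-0.145]
    - [85,0,0,0,0]

```text
clock: 16.7
position: [0.5443, -0.0329, 0.26]
tool_rot: [3.101, 0.018, 1.525]
force: [0.6, 0.5, 0.5]
grip_width: 0.0726
```

Run:
```python
from unit import *
i=bot.camera_info("wrist");s=bot.observe();print(s["position"],s["tool_rot"],s["qpos"].round(2));f=bot.grab_frame("wrist").copy()
for r in bot.masks_of("wrist","model")[:3]:
    ys,xs=np.nonzero(r["mask"]); print(r["conf"].__round__(2),len(xs),xs.min(),xs.max(),ys.min(),ys.max(),ray("wrist",xs.mean(),ys.mean(),.034,i).round(4))
# predicted silhouettes
for z,R in ((.012,.025),(.046,.025)):
    a=np.linspace(0,2*np.pi,40); P=np.c_[.5477+R*np.cos(a),-.030+R*np.sin(a),0*a+z]
    cv2.polylines(f,[proj("wrist",P,i).round().astype(np.int32)],True,(255,0,0),1)
cv2.imwrite("pics/w11.png",f[:,:,::-1])
```

```text
[ 0.54425211 -0.0328769   0.2600421 ] [3.10093863 0.01780905 1.52547975] [ 0.34  0.38 -0.52  1.79  0.25  0.99 -0.33]
0.9 1642 294 337 136 182 [ 0.5481 -0.0309  0.034 ]
```

View pics/w11.png

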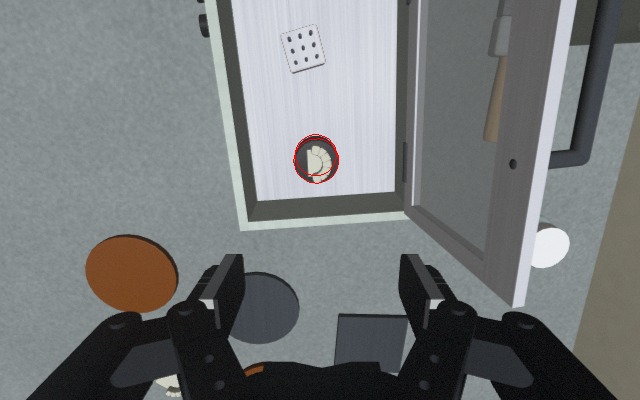

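drive_tool:
  series:
    - [85,0.0035,0.0025,-0.03,0.05]
    - [85,0,0,-0.035,0]
    - [85,0,0,-0.035,0]
    - [85,0,0,-0.03,0]
    - [85,0,0,-0.015,0]
    - [85,0,0,0,0]

```text
clock: 17.4
position: [0.5553, -0.0249, 0.1208]
tool_rot: [3.084, 0.015, 1.607]
force: [-0.9, 0.7, 0.8]
grip_width: 0.0728
```

drive_tool:
  series:
    - [85,-0.0075,-0.005,-0.01,0]
    - [85,-0.001,-0.001,-0.02,0]
    - [85,-0.001,-0.001,-0.02,0]
    - [85,0,0,0,0]

```text
clock: 17.8
position: [0.5476, -0.0324, 0.0736]
tool_rot: [3.077, 0.016, 1.612]
force: [0.1, -0.6, 1.4]
grip_width: 0.0725
```

drive_tool:
  series:
    - [85,0,0.002,-0.02,-0.02]
    - [85,-0.0005,0,-0.015,0]
    - [85,-0.0005,0,-0.008,0]
    - [85,0,0,0,0]

```text
clock: 18.2
position: [0.5493, -0.031, 0.0347]
tool_rot: [3.07, 0.016, 1.592]
force: [-0.5, 0.4, 0.7]
grip_width: 0.0727
```

drive_tool:
  series:
    - [85,-0.0015,0,-0.009,0]
    - [85,0,0,-0.002,0]
    - [60,0,0,0,0]
    - [50,0,0,0,0]
    - [50,0,0,0,0]
    - [50,0,0,0,0]
  newtons: 25

```text
clock: 18.8
position: [0.549, -0.0313, 0.0259]
tool_rot: [3.066, 0.017, 1.592]
force: [-0.7, -0.6, -2.7]
grip_width: 0.0492
```

drive_tool:
  series:
    - [0,0,0,0,0]
    - [0,0,0,0,0]
    - [0,0,0,0,0]
    - [0,0,0,0.008,0]
    - [0,0,0,0.012,0]
    - [0,0,0,0,0]
  newtons: 40

```text
clock: 19.4
position: [0.5489, -0.0312, 0.0476]
tool_rot: [3.067, 0.017, 1.593]
force: [0.2, 0.0, -2.9]
grip_width: 0.0486
```

Run:
```python
from unit import *
f=bot.grab_frame("wrist"); cv2.imwrite("pics/w12.png",f[:,:,::-1])
```

```text
(no output)
```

View pics/w12.png

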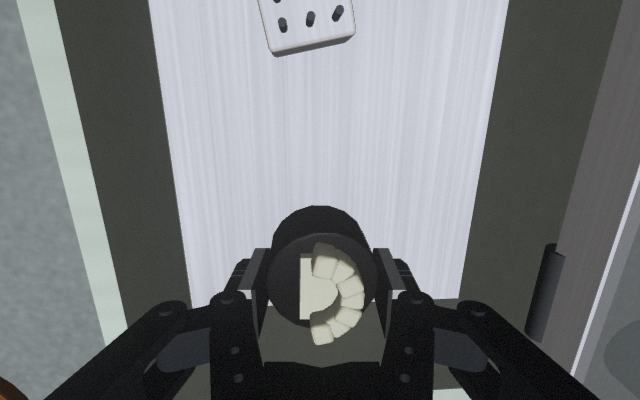

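drive_tool:
  series:
    - [0,0,0,0.025,0]
    - [0,0,0,0.035,0]
    - [0,0,0,0.035,0]
    - [0,0,0,0.02,0]
    - [0,-0.005,-0.015,0,0]
    - [0,-0.012,-0.03,0,0]
    - [0,-0.015,-0.035,0,0]
    - [0,-0.015,-0.035,0,0]
    - [0,-0.015,-0.035,0,0]
    - [0,-0.012,-0.03,0,0]
    - [0,-0.005,-0.015,0,0]
    - [0,0,0,0,0]

```text
clock: 20.65
position: [0.4637, -0.2325, 0.1675]
tool_rot: [3.066, 0.017, 1.594]
force: [0.3, 0.5, -1.9]
grip_width: 0.0485
```

drive_tool:
  series:
    - [0,-0.006,-0.01,-0.01,0]
    - [0,-0.005,-0.008,-0.025,0]
    - [0,0,0,-0.03,0]
    - [0,0,0,-0.025,0]
    - [0,0,0,-0.015,0]
    - [0,0,0,0,0]

```text
clock: 21.25
position: [0.4515, -0.2492, 0.0565]
tool_rot: [3.066, 0.016, 1.599]
force: [0.1, 0.9, -3.1]
grip_width: 0.0487
```

Run:
```python
from unit import *
i=bot.camera_info("wrist");f=bot.grab_frame("wrist").copy()
a=np.linspace(0,2*np.pi,60)
for c,R,z in (((.4525,-.249),.06,.01),):
    P=np.c_[c[0]+R*np.cos(a),c[1]+R*np.sin(a),0*a+z]
    cv2.polylines(f,[proj("wrist",P,i).round().astype(np.int32)],True,(255,0,0),1)
cv2.imwrite("pics/w13.png",f[:,:,::-1])
f=bot.grab_frame("scene")[100:250,230:430]; cv2.imwrite("pics/s13.png",cv2.resize(f,None,fx=4,fy=4,interpolation=cv2.INTER_CUBIC)[:,:,::-1])
```

```text
(no output)
```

View pics/w13.png

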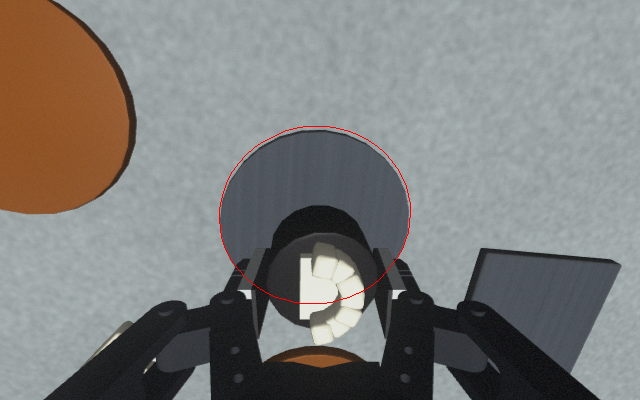

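View pics/s13.png

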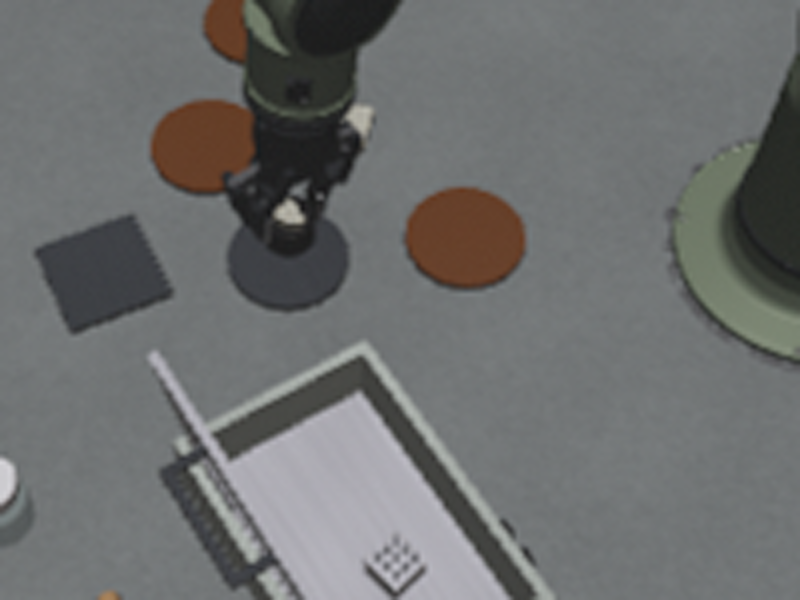

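drive_tool:
  series:
    - [0,0,0,-0.01,0]
    - [0,0,0,-0.007,0]
    - [0,0,0,-0.004,0]
    - [0,0,0,0,0]

```text
clock: 21.75
position: [0.4537, -0.2502, 0.0378]
tool_rot: [3.06, 0.019, 1.598]
force: [-0.9, 0.0, -3.0]
grip_width: 0.0485
```

drive_tool:
  series:
    - [0,0,0,-0.006,0]
    - [0,0,0,-0.003,0]
    - [0,0,0,-0.001,0]
    - [0,0,0,0,0]

```text
clock: 22.15
position: [0.454, -0.2504, 0.0273]
tool_rot: [3.06, 0.02, 1.598]
force: [1.1, 1.0, -2.9]
grip_width: 0.048
```

drive_tool:
  series:
    - [0,0,0,-0.002,0]
    - [0,0,0,0,0]

```text
clock: 22.35
position: [0.454, -0.2505, 0.0253]
tool_rot: [3.059, 0.02, 1.598]
force: [-0.2, 0.4, -3.0]
grip_width: 0.0481
```

drive_tool:
  series:
    - [0,0,0,-0.0015,0]
    - [0,0,0,0,0]

```text
clock: 22.55
position: [0.4542, -0.2506, 0.024]
tool_rot: [3.059, 0.02, 1.598]
force: [-1.4, 0.7, 0.1]
grip_width: 0.0489
```

drive_tool:
  series:
    - [0,0,0,-0.0005,0]
    - [60,0,0,0,0]
    - [68,0,0,0,0]
    - [80,0,0,0,0]
    - [80,0,0,0,0]
    - [80,0,0,0.015,0]
    - [80,0,0,0.025,0]
    - [80,0,0,0.04,0]
    - [80,0,0,0.04,0]
    - [80,0,-0.01,0.04,0]
    - [80,0,-0.02,0.02,0]
    - [80,0,0,0,0]

```text
clock: 23.75
position: [0.4534, -0.28, 0.2106]
tool_rot: [3.06, 0.02, 1.601]
force: [-0.6, -0.2, -1.5]
grip_width: 0.0682
```

Run:
```python
from unit import *
i=bot.camera_info("wrist");f=bot.grab_frame("wrist").copy()
a=np.linspace(0,2*np.pi,60)
for c,R,z in (((.4525,-.249),.06,.01),((.454,-.25),.025,.01),((.454,-.25),.025,.044)):
    P=np.c_[c[0]+R*np.cos(a),c[1]+R*np.sin(a),0*a+z]
    cv2.polylines(f,[proj("wrist",P,i).round().astype(np.int32)],True,(255,0,0),1)
cv2.imwrite("pics/w14.png",f[:,:,::-1])
f=bot.grab_frame("scene")[150:300,230:430]; cv2.imwrite("pics/s14.png",cv2.resize(f,None,fx=4,fy=4,interpolation=cv2.INTER_CUBIC)[:,:,::-1])
print(bot.observe()["force"],bot.observe()["position"])
```

```text
[-0.28782321  1.17467518 -0.46175082] [ 0.4527963  -0.27739133  0.20822127]
```

View pics/w14.png

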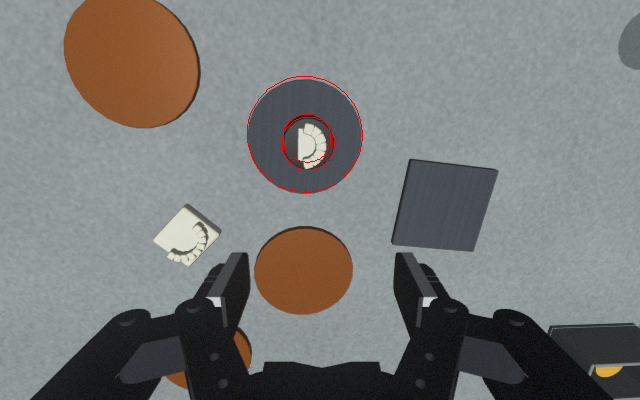

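View pics/s14.png

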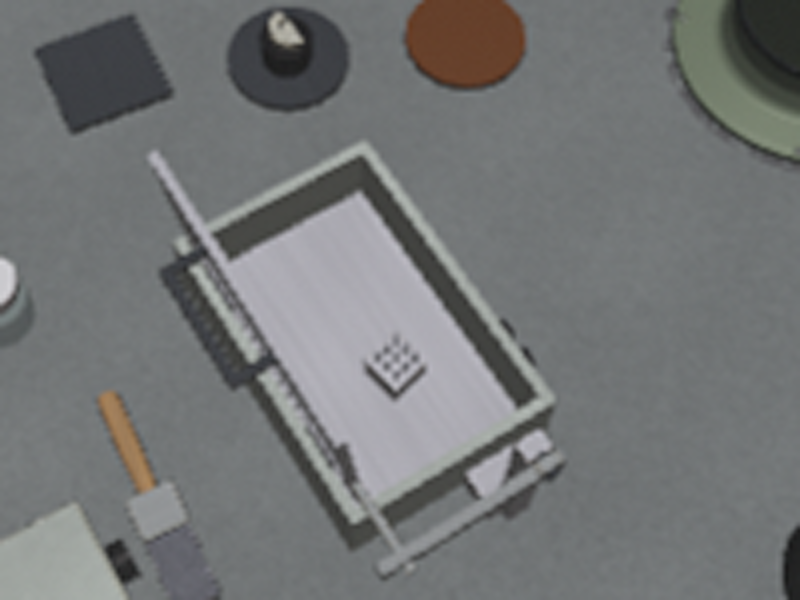

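The model stands upright at the middle of the dark round plate at wrist picture (304,142). The guard is still propped, with the stay set, and the bur block has not moved.

```bash
python3 -c "
from workcell import bot
print(bot.job_done())"
```

```text
the job is handed in; nothing more can be done
None
```

I raised the guard flap by its handle onto its back stop and swung the stay over until its notch dropped onto the pin. I then lifted the round model holder out and stood it near the middle of the dark round plate. I handed the job in at about 24 s of the 72 s allowed.

- **Prop:** A wrist-camera close-up before I took the model showed the pin inside the notch. The stay's tip was within about 1 px of where it should be when level. The last scene picture shows the stay looking the same. From the scene camera alone I could not tell fully seated from slightly high, so the close-up is what I relied on.
- **Model:** The outline I projected onto the picture matches the holder standing upright, about 2 mm from the plate's centre, and the gripper is clear of it. When I set it down, the measured force only changed from −3 N to about 0.
- **Everything else:** The bur block and the other items in view look unmoved in the last pictures. The highest force reading between moves was about 25 N, while opening the flap. I read force only at the end of each move, so a brief peak in between would not show.
- **Tool tilt:** The tool drifted up to about 0.08 rad from straight down during the job. It was almost the same when I gripped the model and when I released it.

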